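Make up two microscope lens kits

TASK

Make up two microscope kits from the loose stock in the middle of the bench: on the green tray the oil-immersion kit, with the oil bottle in the large pocket and the white-collared objective in the small one; on the orange tray the measuring kit, with the eyepiece in the large pocket and the yellow-collared and blue-collared objectives in the two small pockets, either way round. Stand each thing upright on the floor of its pocket as it stands now, and set it down gently without dropping or knocking over any of them, for they are glass. Leave the red-collared objective, the slide box and the Petri dish where they are.

Things in the scene. Friction and masses are not known exactly. Their poses are not given: they have to be found in the camera images.
- obj_yellow_mid (a point): Ten-power objective with a broad yellow collar on its shoulder, standing on its thread, lens up. 58 mm high: thread 25 mm diameter (lowest 5 mm), chrome barrel 28 mm diameter from 5 to 35 mm up, above it the conical yellow collar and a dark steel nose 16 mm across. About 0.13 kg. The point is its centre, on the axis 29 mm above its foot; z up along the axis.
- obj_blue_mid (a point): Forty-power objective with a broad blue collar on its shoulder, standing on its thread, lens up. 60 mm high: thread 25 mm diameter (lowest 5 mm), chrome barrel 28 mm diameter from 5 to 36 mm up, above it the conical blue collar and a dark steel nose 16 mm across. About 0.13 kg. The point is its centre, on the axis 30 mm above its foot; z up along the axis.
- obj_white_mid (a point): Hundred-power oil-immersion objective with a broad white collar on its shoulder, standing on its thread, lens up. 60 mm high: thread 25 mm diameter (lowest 5 mm), chrome barrel 28 mm diameter from 5 to 36 mm up, above it the conical white collar and a dark steel nose 16 mm across. About 0.13 kg. The point is its centre, on the axis 30 mm above its foot; z up along the axis.
- obj_red_mid (a point): Four-power objective with a broad red collar on its shoulder, standing on its thread, lens up. 52 mm high: thread 25 mm diameter (lowest 5 mm), chrome barrel 28 mm diameter from 5 to 31 mm up, above it the conical red collar and a dark steel nose 16 mm across. About 0.13 kg. The point is its centre, on the axis 26 mm above its foot; z up along the axis. It stays where it is.
- eyepiece_mid (a point): Measuring eyepiece standing on its tube, eye lens up: black head 38 mm diameter with a pale blue-grey round lens in the middle of its top, over a steel tube 30 mm diameter and 24 mm long. 58 mm high in all, about 0.09 kg. The point is its centre, on the axis 29 mm above its foot; z points up along its axis.
- oil_mid (a point): Small round closed bottle of immersion oil, standing: amber glass body 34 mm diameter up to 47 mm, with a pale paper label, black screw cap 19 mm across above it, 72 mm high in all, about 0.08 kg. The point is its centre, on the axis 36 mm above its foot; z points up along its axis.
- tray_green: Green plastic issue tray (oil-immersion kit), 146 x 80 mm, fixed, with dark grey foam with two square pockets in a row along its x axis. Origin: centre of its underside, on the bench; z up. Pocket floors are 4 mm above the bench, foam top 12 mm, rim 13 mm. Large pocket (50 mm square) at x = +34 mm, y = 0; small pocket (44 mm square) at x = -34 mm, y = 0. Green shows in the pockets.
- tray_orange: Orange plastic issue tray (measuring kit), 210 x 80 mm, fixed, with dark grey foam with three square pockets in a row along its x axis. Origin: centre of its underside, on the bench; z up. Pocket floors are 4 mm above the bench, foam top 12 mm, rim 13 mm. Large pocket (50 mm square) at x = +68 mm, y = 0; two small pockets (44 mm square) at x = 0 and x = -68 mm, y = 0. Orange shows in the pockets.
- slide_box_mid (a point): Closed wooden slide box, 85 x 100 x 34 mm, beyond the stock; a bystander. The point is its centre, 17 mm above the bench.
- petri_mid (a point): Closed Petri dish, 92 mm diameter, 15 mm high, beyond the stock; a bystander. The point is its centre, 7.5 mm above the bench.
Not all that is in view belongs to the job. What is shaped like the part that bears oil_mid but purple is not meant.

How it is judged:
At the end, for the whole second after the job is handed in: Each of the five stands in its own pocket as the goal says (yellow and blue either way round): centre within 11 mm of the pocket's centre along each tray axis, foot within 3 mm of the pocket floor, upright within 0.1 rad, under 0.02 m/s (x of obj_white_mid in the frame of tray_green between -0.045 and -0.023 m and y of obj_white_mid in the frame of tray_green between -0.011 and 0.011 m and x of oil_mid in the frame of tray_green between 0.023 and 0.045 m and y of oil_mid in the frame of tray_green between -0.011 and 0.011 m and x of eyepiece_mid in the frame of tray_orange between 0.057 and 0.079 m and y of eyepiece_mid in the frame of tray_orange between -0.011 and 0.011 m and (((x of obj_yellow_mid in the frame of tray_orange between -0.011 and 0.011 m and y of obj_yellow_mid in the frame of tray_orange between -0.011 and 0.011 m) and (x of obj_blue_mid in the frame of tray_orange between -0.079 and -0.057 m and y of obj_blue_mid in the frame of tray_orange between -0.011 and 0.011 m)) or ((x of obj_blue_mid in the frame of tray_orange between -0.011 and 0.011 m and y of obj_blue_mid in the frame of tray_orange between -0.011 and 0.011 m) and (x of obj_yellow_mid in the frame of tray_orange between -0.079 and -0.057 m and y of obj_yellow_mid in the frame of tray_orange between -0.011 and 0.011 m))) and z of obj_white_mid in the frame of tray_green between 0.031 and 0.037 m and angle between each of obj_white_mid, oil_mid, eyepiece_mid, obj_yellow_mid, obj_blue_mid's own z axis and vertical below 0.1 rad and linear speed of each of obj_white, oil, eyepiece, obj_yellow, obj_blue below 0.02 m/s and z of oil_mid in the frame of tray_green between 0.037 and 0.043 m and z of eyepiece_mid in the frame of tray_orange between 0.03 and 0.036 m and z of obj_yellow_mid in the frame of tray_orange between 0.03 and 0.036 m and z of obj_blue_mid in the frame of tray_orange between 0.031 and 0.037 m); the robot touches nothing.
It fails at once if an objective, the eyepiece or the oil bottle is dropped or knocked over (faster than 0.55 m/s while the fingers do not hold it: a fall of 15 mm) ((linear speed of obj_yellow above 0.55 m/s and contact force between the fingers and obj_yellow below 0.05 N) or (linear speed of obj_blue above 0.55 m/s and contact force between the fingers and obj_blue below 0.05 N) or (linear speed of obj_white above 0.55 m/s and contact force between the fingers and obj_white below 0.05 N) or (linear speed of obj_red above 0.55 m/s and contact force between the fingers and obj_red below 0.05 N) or (linear speed of eyepiece above 0.55 m/s and contact force between the fingers and eyepiece below 0.05 N) or (linear speed of oil above 0.55 m/s and contact force between the fingers and oil below 0.05 N)).
It fails at once if the red-collared objective is moved by more than 25 mm or tipped (distance of obj_red_mid from where it was at the start of the episode above 0.025 m or angle between obj_red_mid's own z axis and vertical above 0.5 rad).
It fails at once if the slide box is moved by more than 25 mm or tipped (distance of slide_box_mid from where it was at the start of the episode above 0.025 m or angle between slide_box_mid's own z axis and vertical above 0.5 rad).
It fails at once if the Petri dish is moved by more than 25 mm or tipped (distance of petri_mid from where it was at the start of the episode above 0.025 m or angle between petri_mid's own z axis and vertical above 0.5 rad).
It also fails if it takes over 134 s, if anything falls off the work surface, if the arm or the gripper's body presses on something with over 40 N, if the wrist force passes 120 N, or if a joint passes its speed limit or range.

ROBOT

A 6-joint arm with a two-finger parallel gripper is mounted at the origin on the work surface. World frame = base frame: x ahead of the robot, y to its left, z up, the work surface at z = 0. Lengths are in m, angles in rad, forces in N, time in s.
With the tool pointing down it reaches from about 0.3 to 0.825 m from the base axis. Payload 5.4 kg.
Tool frame: the origin (TCP) lies on the mounting face of the last link; the fingertips stand 190 mm ahead of it and the grasp point (between the pads) lies 171 mm ahead of it (env.grip_point_offset is the distance from the TCP to the grasp point, in m); z points along the fingers, x is the direction in which the jaws open and shut, and the axes are right-handed (so a half turn about z gives the same grasp; the last joint's range is limited). The gripper opens to 92 mm and grips with 3 to 60 N. Pads are 20 mm wide; open, the fingers measure 128 mm over their backs; the gripper's body (75 mm by 189 mm) begins 69 mm behind the grasp point.
Start: joints at [-1.422, 0.158, 1.597, -0, 1.386, -0.21], TCP at [0.202, -0.538, 0.405] pointing down, gripper open.
Joint ranges: [-2.91, 2.91], [-0.94, 2.29], [0.18, 2.7], [-1.29, 4.43], [0.17, 2.64], [-3, 3]. Speed limits (rad/s): [2.57, 2.57, 3.14, 3.14, 3.14, 3.14].

INTERFACE

Orientations are given as a unit quaternion [w, x, y, z].
In Python, from station import env, optics gives the robot as it stands.
- The arm moves only by the tool send_rows, never from a script. Its arguments are lists of equal length, an entry for each row: "translation": the shift along the tool's x, y, z in mm, a list of three; "dr": the turn, a rotation vector about the tool's x, y, z in rad, a list of three; "jaw": the opening in per cent of the stroke, from 0 (shut) to 100 (fully open). In form: {"translation": [[tx, ty, tz], ...], "dr": [[wx, wy, wz], ...], "jaw": [jaw, ...]}. A call has 1 to 12 rows; each row shifts and turns the pose as measured when the row begins, along the tool's axes as they then stand; what a row does not reach is not made up. A row lasts 1/8 s, in which the tool goes at most 62.5 mm and 10.7 degrees, less where a joint would pass 70% of its speed; a pose out of reach is approached as far as the arm can. A call with a gripper value outside its range is refused whole. The fingers move at their own pace and stop on an object; "force" is the grip in N (left out, the last holds). Time passes only in rows, so rows that do not move let the fingers close. It gives the time, the measured TCP pose, the force and the opening at its end, in the units of the state.
- env.sense(): the state, without advancing time (a new reading comes with each control period).
- optics.get_image(name): name is "side" or "top" or "wrist"; returns a dict with "pixels" (420x560x3 uint8, blue, green, red), "vfov" (degrees; the focal length in pixels is half the picture's height over the tangent of half this angle, whatever the lens; pixels are square), "cx", "cy" (the principal point, pixels), "rvec" (rotation vector, rad) and "tvec" (3), from world to camera coordinates, as OpenCV has them. Camera axes: x right, y down, z forward; pixel columns grow to the right and rows downward; lengths in m; the calibration is good to about 2 mm. The wrist camera is an equidistant fisheye: a pixel r from the principal point sees the ray r / f radians off the axis. A picture is of the moment at which its call begins. There is no depth.
- env.sign_off(): hands the job in, once; it reports no verdict.
Trained networks look in the newest picture that a camera, given by its name, has taken for a name from the list of things; names that differ only in an ending like _2 or _b are one class to them, and where a whole thing is asked for, a point or a joint stands for the part that bears it (a point fixed in the world has none). Each returns a list of dicts, best first, with "score" (0 to 1); they miss things now and then, are a little off and sometimes report something else, mostly with a low value. They report only what shows in the picture. A call takes as long as a camera call. They do not tell look-alikes from the thing itself.
- optics.cut_out(thing, camera): "region" (420x560 bool, what is visible of it) and "location" ([row, column] in pixels, amid what is visible of it).
- optics.tip_of(thing, camera): "location" ([row, column] in pixels: a listed point, or the origin of a listed thing).
The state is a dict: "time_s": time; "q": joint angles; "qvel": joint speeds; "effort": joint torques, N m; "eef_pos": TCP position; "orientation": TCP orientation; "contact_force": force on the tool from outside, world axes, zero at the start; "torque": the same for the moment, N m; "finger_gap": finger opening in m.
Only numpy, scipy, OpenCV 4.12 (cv2) and the standard library are available. Lean on these libraries where they do the work, as an engineer would, in place of code of your own. Each camera call takes 0.05 s, during which the arm holds its last target. There are 200 camera calls.

## Working session

There is one attempt and no reset: what is moved stays moved. The work goes in short steps, Python scripts to look and compute and a tool call to move; the robot and the scene stay as the last step left them, time stands still between calls to the robot, and variables do not carry over. Pictures are saved under pics/ and viewed, about 12 in all and at most 16, crops included, and the job is handed in when it is done.

Besides the shell and the picture viewer there is one more tool, called after ">>>" in YAML: its name, and indented under it one key for each argument. send_rows: Moves the arm, as the interface text tells. Its arguments: {"type":"object","properties":{"translation":{"type":"array"},"dr":{"type":"array"},"jaw":{"type":"array"},"force":{"type":"number"}},"required":["translation","dr","jaw"]}

```bash
ls; mkdir -p pics
cat > h.py <<'E'
import numpy as np, cv2
from scipy.spatial.transform import Rotation as R
from station import env, optics
def f_of(im): return im["pixels"].shape[0]/2/np.tan(np.radians(im["vfov"])/2)
def ray(im,rc,fish=False):
    f=f_of(im); u=(rc[1]-im["cx"])/f; v=(rc[0]-im["cy"])/f
    if fish:
        r=np.hypot(u,v)+1e-12; d=np.array([np.sin(r)*u/r,np.sin(r)*v/r,np.cos(r)])
    else: d=np.array([u,v,1.])
    M=cv2.Rodrigues(np.array(im["rvec"],float))[0]; t=np.array(im["tvec"],float).ravel()
    return -M.T@t, M.T@d
def at_z(im,rc,z,fish=False):
    c,d=ray(im,rc,fish); return c+d*(z-c[2])/d[2]
def proj(im,p,fish=False):
    M=cv2.Rodrigues(np.array(im["rvec"],float))[0]; q=M@np.array(p)+np.array(im["tvec"],float).ravel()
    f=f_of(im)
    if fish:
        r=np.hypot(q[0],q[1])+1e-12; s=np.arctan2(r,q[2])*f/r
    else: s=f/q[2]
    return q[1]*s+im["cy"], q[0]*s+im["cx"]
H={"obj_yellow_mid":.029,"obj_blue_mid":.03,"obj_white_mid":.03,"obj_red_mid":.026,"eyepiece_mid":.029,"oil_mid":.036,"tray_green":0.,"tray_orange":0.,"slide_box_mid":.017,"petri_mid":.0075}
E
python3 - <<'E'
from h import *
s=env.sense(); print({k:np.round(v,3) for k,v in s.items()})
for c in ["top","side"]:
    im=optics.get_image(c); cv2.imwrite(f"pics/{c}0.png",im["pixels"])
    print(c,im["vfov"],im["cx"],im["cy"],"cam",np.round(ray(im,[210,280])[0],3))
    for n,z in H.items():
        for d in optics.tip_of(n,c)[:3]:
            print(n,np.round(d["score"],2),np.round(d["location"],1),np.round(at_z(im,d["location"],z),4))
E
```

```text
pics
{'time_s': np.float64(0.0), 'q': array([-1.422,  0.159,  1.598,  0.   ,  1.386, -0.21 ]), 'qvel': array([-0.   , -0.   , -0.001,  0.   ,  0.002,  0.001]), 'effort': array([-1.0000e-03, -3.8557e+01, -3.2211e+01,  7.0000e-02,  3.8000e-02,
       -0.0000e+00]), 'eef_pos': array([ 0.202, -0.538,  0.404]), 'orientation': array([-0.001,  0.822, -0.57 , -0.001]), 'contact_force': array([-0.047, -0.25 , -0.241]), 'torque': array([ 0.005, -0.01 ,  0.01 ]), 'finger_gap': np.float64(0.092)}
top 42.62509770752721 286.90458296018267 209.80736301059613 cam [ 0.347 -0.01   1.133]
obj_yellow_mid 0.68 [185.6 260.5] [0.6487 0.0582 0.029 ]
obj_blue_mid 0.49 [186.6 313.7] [ 0.6517 -0.0548  0.03  ]
obj_white_mid 0.66 [278.9 311.9] [ 0.4563 -0.0582  0.03  ]
obj_red_mid 0.51 [239.5 265.3] [0.5339 0.0416 0.026 ]
eyepiece_mid 0.54 [238.  312.5] [ 0.5412 -0.0564  0.029 ]
oil_mid 0.82 [281.9 261.3] [0.4448 0.0443 0.036 ]
oil_mid 0.76 [316.2 260. ] [0.3765 0.043  0.036 ]
tray_green 0.71 [256.9 424.2] [ 0.517  -0.2954  0.    ]
tray_green 0.3 [185.3 313.7] [ 0.6629 -0.0559  0.    ]
tray_green 0.17 [237.9 265
[... 352 characters left out ...]
204.8 311.3] [ 0.5398 -0.0605  0.029 ]
obj_yellow_mid 0.34 [374.  305.2] [0.5415 0.3196 0.029 ]
obj_blue_mid 0.92 [205.2 256.5] [ 0.6468 -0.0526  0.03  ]
obj_white_mid 0.58 [207.9 359.2] [ 0.4469 -0.0542  0.03  ]
obj_red_mid 0.59 [245.6 315.8] [0.5296 0.0528 0.026 ]
eyepiece_mid 0.73 [204.5 313.1] [ 0.5363 -0.0616  0.029 ]
eyepiece_mid 0.15 [289.4 179.4] [0.7513 0.1725 0.029 ]
oil_mid 0.84 [242.4 365.8] [0.4412 0.0506 0.036 ]
oil_mid 0.64 [241.7 405.7] [0.3704 0.0451 0.036 ]
tray_green 0.73 [150.4 329.1] [ 0.5016 -0.3038  0.    ]
tray_orange 0.59 [372.  306.2] [0.5401 0.2969 0.    ]
slide_box_mid 0.86 [190.5 205.4] [ 0.7596 -0.112   0.017 ]
petri_mid 0.75 [288.5 181.7] [0.7548 0.1511 0.0075]
```

```bash
python3 -c "
import cv2;im=cv2.imread('pics/top0.png');print(im.shape)"
```

```text
(420, 560, 3)
```

View pics/top0.png

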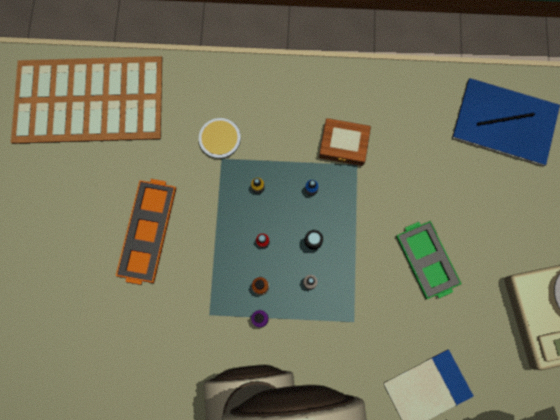

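View pics/side0.png

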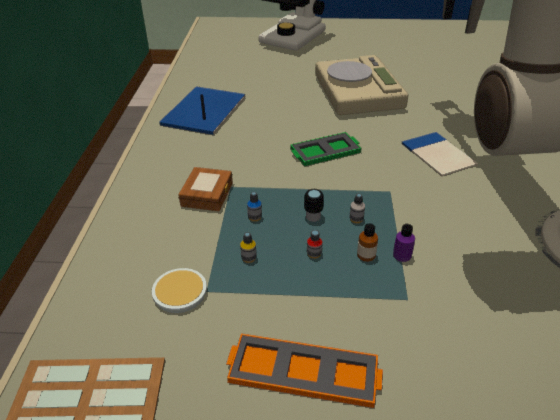

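The top view shows the two objective columns and the stock on the mat: yellow (257,185), blue (312,187), red (262,240), eyepiece (314,239), oil (260,286), white (310,283) and the purple decoy (260,319). The orange tray is at (147,231) and the green one at (427,260). The side view agrees. Next I'll refine the tray poses from the pocket colours and the axes from the masks.

Run:
```python
from h import *
ims={c:optics.get_image(c) for c in ["top","side"]}
def pockets(c,name):
    im=ims[c]; hsv=cv2.cvtColor(im["pixels"],cv2.COLOR_BGR2HSV)
    lo,hi=((50,120,60),(75,255,255)) if name=="green" else ((5,170,120),(16,255,255))
    box={("top","green"):(390,210,470,305),("top","orange"):(110,170,180,290),("side","green"):(285,125,370,170),("side","orange"):(220,325,390,410)}[c,name]
    m=cv2.inRange(hsv,lo,hi); k=np.zeros_like(m); x0,y0,x1,y1=box; k[y0:y1,x0:x1]=m[y0:y1,x0:x1]
    n,l,st,ce=cv2.connectedComponentsWithStats(k)
    rows=[]
    for i in range(1,n):
        if st[i,4]<40: continue
        p=at_z(im,ce[i][::-1],.004)
        cnt=cv2.findContours((l==i).astype(np.uint8),cv2.RETR_EXTERNAL,cv2.CHAIN_APPROX_NONE)[0][0].reshape(-1,2)
        w=np.array([at_z(im,q[::-1],.004)[:2] for q in cnt],np.float32)*1000
        r=cv2.minAreaRect(w); print(c,name,st[i,4],np.round(ce[i],1),np.round(p[:2]*1000,1),"rect",np.round(r[0],1),np.round(r[1],1),round(r[2],1),"area",round(cv2.contourArea(w)))
for c in ims:
    for n in ["green","orange"]: pockets(c,n)
# tall things: mask's centroid rays of both cameras, z of closest approach
for n in list(H)[:6]:
    out=[]
    for c in ims:
        for d in optics.cut_out(n,c)[:2]:
            if d["score"]>.4:
                ys,xs=np.nonzero(d["region"]); out.append((c,d["score"],ys.mean(),xs.mean(),len(ys)))
                print(n,c,round(d["score"],2),np.round([ys.mean(),xs.mean()],1),len(ys),np.round(at_z(ims[c],[ys.mean(),xs.mean()],H[n])[:2]*1000,1))
```

```text
top green 70 [412.2 226.9] [ 579.8 -269.5] rect [ 579.6 -268.5] [ 8.9 40.1] 25.8 area 233
top green 504 [421.1 244.3] [ 543.  -288.1] rect [ 543.2 -288.1] [48.5 46.8] 26.2 area 2115
top green 120 [411.6 266.6] [ 494.7 -267.8] rect [ 495.3 -268.2] [143.2   5.3] 26.0 area 246
top green 397 [435.4 274. ] [ 481.5 -317.5] rect [ 481.7 -317.6] [42.8 40.4] 26.2 area 1589
top green 76 [444.  292.4] [ 444.1 -334.9] rect [ 443.7 -334.9] [ 9.4 37.2] 25.9 area 245
top orange 73 [157.4 182.1] [652.6 284.2] rect [652.9 285.3] [42.2  9.6] 81.1 area 253
top orange 282 [151.4 251.7] [500.  281.5] rect [531.4 270. ] [ 75.9 222. ] 64.7 area 645
top orange 482 [153.5 199.7] [613.  288.7] rect [613.2 288.7] [47.7 48.2] 82.9 area 2115
top orange 389 [146.1 230.4] [545.1 297.5] rect [545.3 297.5] [41.8 42.8] 82.4 area 1626
top orange 405 [138.4 261.8] [477.5 306.7] rect [477.7 306.7] [41.7 42.9] 82.7 area 1629
side green 293 [326.  153.4] [ 509.1 -284.3] rect [ 507.2 -305.9] [161.9  91. ] 24.9 area 1875
side green 129 [338.3 144.4] [ 480.  -324.8] rect [ 479.7 -325. ] [38.9 33.3] 27.3 area 1141
side green 
[... 606 characters left out ...]
  69.9]
obj_blue_mid top 0.59 [187.5 311.1] 184 [649.5 -49.3]
obj_blue_mid side 0.84 [207.1 254.2] 342 [650.7 -46.5]
obj_white_mid top 0.71 [281.7 309.4] 124 [450.5 -53.4]
obj_white_mid top 0.51 [259.5 427.9] 2898 [ 507.4 -295.5]
obj_white_mid side 0.91 [209.8 357.1] 326 [451.3 -48.3]
obj_white_mid side 0.63 [243.6 367.4] 641 [437.6  47.1]
obj_red_mid top 0.51 [240.6 261.9] 150 [531.3  48.5]
eyepiece_mid top 0.7 [239.5 313.1] 322 [538.1 -57.7]
eyepiece_mid side 0.81 [203.7 313.5] 528 [535.6 -64.2]
oil_mid top 0.82 [318.4 258.9] 255 [372.2  45. ]
oil_mid top 0.57 [285.1 259.3] 225 [438.2  47.9]
oil_mid side 0.94 [243.1 404.2] 617 [373.6  49. ]
oil_mid side 0.71 [243.  367.3] 590 [438.7  52.1]
```

```bash
cat > go.py <<'E'
# go.py x y z(mm, of grasp point) phi(deg, world yaw of tool x) [step mm] : rows in tool axes to get there
import sys; from h import *
x,y,z,phi=map(float,sys.argv[1:5]); step=float(sys.argv[5]) if len(sys.argv)>5 else 50
s=env.sense(); p=np.array(s["eef_pos"])*1000; q=np.array(s["orientation"]); R0=R.from_quat(q[[1,2,3,0]])
tgt=np.array([x,y,z+171]); f=np.radians(phi)
T=R.from_matrix(np.array([[np.cos(f),np.sin(f),0],[np.sin(f),-np.cos(f),0],[0,0,-1]]).T.T)
dr=(R0.inv()*T).as_rotvec(); d=tgt-p
n=max(1,int(np.ceil(np.linalg.norm(d)/step)),int(np.ceil(np.linalg.norm(dr)/.16)))
print("t",round(float(s["time_s"]),2),"grasp",np.round(p-[0,0,171],1),"gap",round(s["finger_gap"]*1000,1),"F",np.round(s["contact_force"],1),"n",n,"dr",np.round(dr,3),"total tool",np.round(R0.inv().apply(d),1))
tr=[(R0*R.from_rotvec(dr*i/n)).inv().apply(d/n).round().astype(int).tolist() for i in range(n)]
print(tr); print([np.round(dr/n,3).tolist()]*n if n<3 else (np.round(dr/n,3).tolist(),"x",n))
E
python3 go.py 451 -51 160 -64.5
```

```text
t 1.8 grasp [ 201.9 -538.4  233.7] gap 92.0 F [0.7 0.2 0.3] n 12 dr [-0.    -0.    -0.086] total tool [-368.9 -404.4   73.7]
[[-31, -34, 6], [-30, -34, 6], [-30, -34, 6], [-30, -34, 6], [-30, -35, 6], [-30, -35, 6], [-29, -35, 6], [-29, -35, 6], [-29, -35, 6], [-28, -36, 6], [-28, -36, 6], [-28, -36, 6]]
([-0.0, -0.0, -0.007], 'x', 12)
```

>>> send_rows:
  translation:
    - [-31,-34,6]
    - [-30,-34,6]
    - [-30,-34,6]
    - [-30,-34,6]
    - [-30,-35,6]
    - [-30,-35,6]
    - [-29,-35,6]
    - [-29,-35,6]
    - [-29,-35,6]
    - [-28,-36,6]
    - [-28,-36,6]
    - [-28,-36,6]
  dr:
    - [0,0,-0.007]
    - [0,0,-0.007]
    - [0,0,-0.007]
    - [0,0,-0.007]
    - [0,0,-0.007]
    - [0,0,-0.007]
    - [0,0,-0.007]
    - [0,0,-0.007]
    - [0,0,-0.007]
    - [0,0,-0.007]
    - [0,0,-0.007]
    - [0,0,-0.007]
  jaw: [70,70,70,70,70,70,70,70,70,70,70,70]
  force: 20

```text
time_s: 3.3
eef_pos: [0.4585, -0.0392, 0.3321]
orientation: [0.001, 0.844, -0.536, 0.005]
contact_force: [0.5, -0.2, 0.9]
finger_gap: 0.0644
```

```bash
cat > look.py <<'E'
# look.py file names... : wrist picture; axis position from mask centroid at mid height and point
import sys; from h import *
im=optics.get_image("wrist"); cv2.imwrite("pics/"+sys.argv[1]+".png",im["pixels"])
print("cam",np.round(ray(im,[210,280],True)[0]*1000))
for n in sys.argv[2:]:
    for d in optics.tip_of(n,"wrist")[:3]:
        print(n,"pt",round(d["score"],2),np.round(d["location"],1),np.round(at_z(im,d["location"],H[n],True)*1000,1))
    for d in optics.cut_out(n,"wrist")[:3]:
        ys,xs=np.nonzero(d["region"]); l=[ys.mean(),xs.mean()]
        print(n,"mask",round(d["score"],2),np.round(l,1),len(ys),np.round(at_z(im,l,H[n],True)*1000,1))
E
python3 look.py w1 obj_white_mid oil_mid eyepiece_mid obj_red_mid obj_blue_mid obj_yellow_mid; python3 go.py 451 -51 100 -64.5
```

```text
cam [521. -11. 312.]
obj_white_mid pt 0.9 [217.  289.2] [452.6 -55.5  30. ]
obj_white_mid pt 0.71 [16.8 44.4] [539.7 268.3  30. ]
obj_white_mid mask 0.7 [217.6 289.1] 957 [452.1 -55.6  30. ]
oil_mid pt 0.89 [246.6 160.6] [376.   42.8  36. ]
oil_mid pt 0.65 [187.6 178.4] [436.8  46.   36. ]
oil_mid mask 0.66 [247.8 161.7] 1670 [375.4  41.3  36. ]
oil_mid mask 0.58 [186.1 181.5] 1603 [439.3  43.9  36. ]
eyepiece_mid pt 0.55 [134.5 334.7] [536.4 -59.7  29. ]
eyepiece_mid pt 0.16 [219.2 289. ] [450.4 -56.4  29. ]
eyepiece_mid mask 0.72 [135.9 336.6] 1787 [536.1 -61.7  29. ]
obj_red_mid pt 0.89 [ 86.  224.1] [534.5  45.9  26. ]
obj_red_mid pt 0.61 [137.2 335. ] [534.6 -61.5  26. ]
obj_red_mid mask 0.89 [ 88.9 223.8] 854 [532.1  45.1  26. ]
obj_red_mid mask 0.67 [ 22.  378.1] 1071 [651.  -51.7  26. ]
obj_blue_mid pt 0.94 [ 21.6 380.7] [650.9 -53.1  30. ]
obj_blue_mid mask 0.74 [ 21.9 377.5] 1088 [648.9 -50.6  30. ]
obj_blue_mid mask 0.51 [47.4 32.3] 5108 [504.6 268.   30. ]
obj_yellow_mid mask 0.7 [135.8 336.8] 1847 [536.3 -61.9  29. ]
t 3.95 grasp [457.8 -41.2 161.1] gap 64.4 F [ 0.2 -0.  -0.8] n 2 dr [-0.003 -0.009 -0.008] total tool [ 5.4 10.4 61.1]
[[3, 5, 31], [3, 5, 31]]
[[-0.001, -0.004, -0.004], [-0.001, -0.004, -0.004]]
```

View pics/w1.png

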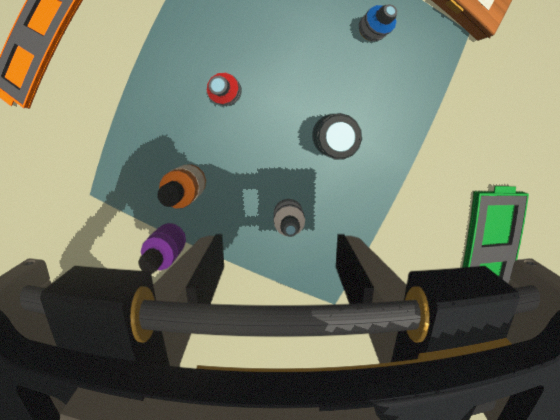

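The wrist view shows the white objective between the fingers at about (289,217), oil at (180,187) and the purple decoy at (162,247). White sits at about (452,-54), so I'll descend over it.

>>> send_rows:
  translation:
    - [4,6,10]
    - [4,7,30]
    - [0,0,30]
    - [0,0,30]
  dr:
    - [0,-0.004,-0.004]
    - [0,-0.004,-0.004]
    - [0,0,0]
    - [0,0,0]
  jaw: [70,70,70,70]

```text
time_s: 4.45
eef_pos: [0.4498, -0.0565, 0.2303]
orientation: [-0.001, 0.846, -0.534, 0.004]
contact_force: [0.8, -0.4, -0.4]
finger_gap: 0.0645
```

```bash
python3 go.py 452 -54 32 -64.5
```

```text
t 4.45 grasp [449.8 -56.5  59.3] gap 64.5 F [ 0.8 -0.4 -0.4] n 1 dr [-0.006 -0.005  0.   ] total tool [-1.4 -2.9 27.3]
[[-1, -3, 27]]
[[-0.006, -0.005, 0.0]]
```

>>> send_rows:
  translation:
    - [-1,-3,13]
    - [0,0,13]
    - [0,0,0]
    - [0,0,0]
    - [0,0,0]
    - [0,0,0]
    - [0,0,0]
    - [0,0,0]
  dr:
    - [-0.006,-0.005,0]
    - [0,0,0]
    - [0,0,0]
    - [0,0,0]
    - [0,0,0]
    - [0,0,0]
    - [0,0,0]
    - [0,0,0]
  jaw: [70,70,70,20,20,20,20,20]

```text
time_s: 5.45
eef_pos: [0.4522, -0.0548, 0.2035]
orientation: [-0.0, 0.846, -0.534, -0.0]
contact_force: [0.1, 0.9, -1.5]
finger_gap: 0.0272
```

```bash
python3 go.py 452 -54 32 -64.5
```

```text
t 5.45 grasp [452.2 -54.8  32.5] gap 27.2 F [ 0.1  0.9 -1.5] n 1 dr [0.    0.001 0.   ] total tool [-0.8 -0.2  0.5]
[[-1, 0, 1]]
[[0.0, 0.001, 0.0]]
```

>>> send_rows:
  translation:
    - [0,0,-10]
    - [0,0,-30]
    - [0,0,-30]
    - [20,7,-10]
    - [42,15,0]
    - [42,15,0]
    - [42,15,0]
    - [42,15,0]
    - [35,12,0]
    - [15,5,0]
    - [0,0,0]
  dr:
    - [0,0,0]
    - [0,0,0]
    - [0,0,0]
    - [0,0,0]
    - [0,0,0]
    - [0,0,0]
    - [0,0,0]
    - [0,0,0]
    - [0,0,0]
    - [0,0,0]
    - [0,0,0]
  jaw: [20,20,20,20,20,20,20,20,20,20,20]

```text
time_s: 6.82
eef_pos: [0.4794, -0.3122, 0.2914]
orientation: [-0.0, 0.846, -0.533, 0.001]
contact_force: [-0.3, 0.0, -1.5]
finger_gap: 0.0274
```

```bash
python3 look.py w2 tray_green; python3 go.py 481 -316.5 50 -64.5
```

```text
cam [ 541. -283.  271.]
tray_green pt 0.81 [171.4 283.9] [ 508.7 -303.5    0. ]
tray_green mask 0.81 [153.9 284.8] 15443 [ 522.3 -297.7    0. ]
t 6.97 grasp [ 479.4 -310.6  120.1] gap 27.4 F [ 0.2  0.1 -0.8] n 2 dr [-0.001 -0.001  0.004] total tool [ 5.9  1.2 70.1]
[[3, 1, 35], [3, 1, 35]]
[[-0.001, -0.0, 0.002], [-0.001, -0.0, 0.002]]
```

View pics/w2.png

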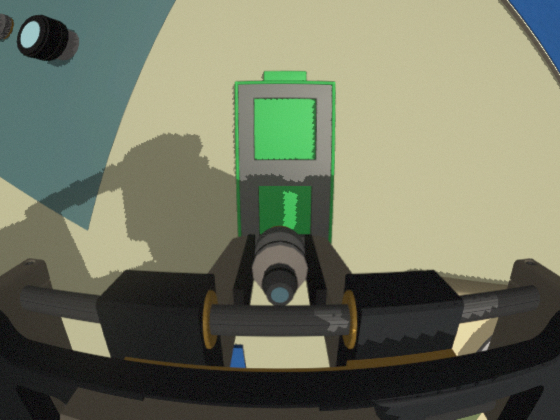

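White is held upright at (279,265). The small pocket is at (286,208), ahead of it, and the large pocket at (285,129). I'll check the pocket positions from this picture.

```bash
cat > pk.py <<'E'
from h import *; import sys
im=optics.get_image("wrist")
for a in sys.argv[1:]:
    r,c=map(float,a.split(",")); print(a,np.round(at_z(im,[r,c],.012,True)*1000,1))
for P in [(543,-288,12),(481,-316.5,12)]: print(P,np.round(proj(im,np.array(P)/1000,True),1))
E
python3 pk.py 98,252 97,317 159,255 159,316 185,259 185,311 90,237 90,333
```

```text
98,252 [ 552.1 -252.6   12. ]
97,317 [ 575.2 -298.2   12. ]
159,255 [ 509.1 -275.6   12. ]
159,316 [ 530.3 -319.5   12. ]
185,259 [ 491.3 -287.5   12. ]
185,311 [ 509.6 -325.4   12. ]
90,237 [ 553. -239.   12.]
90,333 [ 586.2 -307.    12. ]
(543, -288, 12) [127.4 287.6]
(481, -316.5, 12) [211.1 285.7]
```

>>> send_rows:
  translation:
    - [3,1,20]
    - [3,0,30]
    - [0,0,20]
    - [0,0,0]
  dr:
    - [0,0,0]
    - [0,0,0.004]
    - [0,0,0]
    - [0,0,0]
  jaw: [20,20,20,20]

```text
time_s: 7.52
eef_pos: [0.4809, -0.3132, 0.2154]
orientation: [-0.001, 0.847, -0.532, -0.001]
contact_force: [0.0, 0.6, -1.2]
finger_gap: 0.0277
```

```bash
python3 go.py 481 -316 37 -64.5
```

```text
t 7.53 grasp [ 480.9 -313.2   44.4] gap 27.7 F [ 0.   0.6 -1.2] n 1 dr [-0.     0.003  0.004] total tool [2.6 1.1 7.4]
[[3, 1, 7]]
[[-0.0, 0.003, 0.004]]
```

>>> send_rows:
  translation:
    - [3,1,4]
    - [0,0,3]
    - [0,0,1]
    - [0,0,0]
  dr:
    - [0,0.003,0]
    - [0,0,0]
    - [0,0,0]
    - [0,0,0]
  jaw: [20,20,20,20]

```text
time_s: 8.02
eef_pos: [0.4819, -0.3167, 0.2083]
orientation: [0.0, 0.847, -0.532, 0.002]
contact_force: [0.5, 0.9, -0.3]
finger_gap: 0.0275
```

>>> send_rows:
  translation:
    - [0,0,1]
    - [0,0,0]
    - [0,0,0]
  dr:
    - [0,0,0]
    - [0,0,0]
    - [0,0,0]
  jaw: [20,20,20]

```text
time_s: 8.4
eef_pos: [0.4821, -0.3169, 0.208]
orientation: [0.0, 0.847, -0.532, 0.002]
contact_force: [-0.3, 0.1, -2.0]
finger_gap: 0.0271
```

>>> send_rows:
  translation:
    - [0,0,2]
    - [0,0,0]
  dr:
    - [0,0,0]
    - [0,0,0]
  jaw: [20,20]

```text
time_s: 8.65
eef_pos: [0.4826, -0.3172, 0.2078]
orientation: [0.001, 0.847, -0.532, 0.003]
contact_force: [0.0, 0.9, -1.1]
finger_gap: 0.0277
```

>>> send_rows:
  translation:
    - [0,0,2]
    - [0,0,0]
  dr:
    - [0,0,0]
    - [0,0,0]
  jaw: [20,20]

```text
time_s: 8.9
eef_pos: [0.483, -0.3175, 0.2077]
orientation: [0.001, 0.847, -0.532, 0.003]
contact_force: [0.5, 0.4, -1.6]
finger_gap: 0.0275
```

```bash
python3 go.py 481 -316 37 -64.5; python3 go.py 481 -316 37 -64.5|head -1
```

```text
t 8.9 grasp [ 483.  -317.5   36.7] gap 27.5 F [ 0.5  0.4 -1.6] n 1 dr [-0.002 -0.005  0.005] total tool [-2.3  1.2 -0.3]
[[-2, 1, 0]]
[[-0.002, -0.005, 0.005]]
t 8.9 grasp [ 483.  -317.5   36.7] gap 27.5 F [ 0.5  0.4 -1.6] n 1 dr [-0.002 -0.005  0.005] total tool [-2.3  1.2 -0.3]
```

>>> send_rows:
  translation:
    - [0,0,0]
    - [0,0,0]
    - [0,0,0]
    - [0,0,0]
  dr:
    - [0,0,0]
    - [0,0,0]
    - [0,0,0]
    - [0,0,0]
  jaw: [33,40,50,50]

```text
time_s: 9.4
eef_pos: [0.483, -0.3176, 0.2072]
orientation: [0.001, 0.847, -0.532, 0.003]
contact_force: [-0.0, -0.2, -0.0]
finger_gap: 0.0457
```

>>> send_rows:
  translation:
    - [0,0,-20]
    - [0,0,-40]
    - [0,0,-40]
    - [0,0,0]
  dr:
    - [0,0,0]
    - [0,0,0]
    - [0,0,0]
    - [0,0,0]
  jaw: [50,50,60,70]

```text
time_s: 9.9
eef_pos: [0.4828, -0.3174, 0.3143]
orientation: [0.001, 0.847, -0.532, 0.004]
contact_force: [-0.3, -1.2, -0.6]
finger_gap: 0.0629
```

```bash
python3 look.py w3 obj_white_mid; python3 go.py 438.5 46 160 -64.5
```

```text
cam [ 545. -288.  294.]
obj_white_mid pt 0.69 [211.1 278.5] [ 482.  -320.3   30. ]
t 10.05 grasp [ 481.5 -316.2  137.6] gap 64.3 F [-0.6 -0.9 -0.1] n 8 dr [0.    0.001 0.005] total tool [-344.9 -118.7  -22.1]
[[-43, -15, -3], [-43, -15, -3], [-43, -15, -3], [-43, -15, -3], [-43, -15, -3], [-43, -15, -3], [-43, -15, -3], [-43, -15, -3]]
([0.0, 0.0, 0.001], 'x', 8)
```

View pics/w3.png

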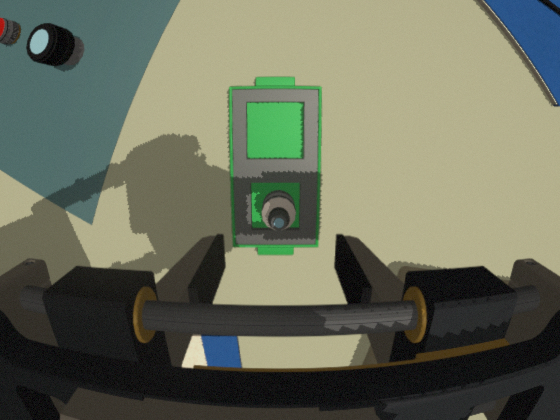

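White stands in the small pocket at (278,210), well inside. Now the oil bottle.

>>> send_rows:
  translation:
    - [-25,-10,-3]
    - [-43,-15,-3]
    - [-43,-15,-3]
    - [-43,-15,-3]
    - [-43,-15,-3]
    - [-43,-15,-3]
    - [-43,-15,-3]
    - [-38,-11,-3]
    - [-20,-5,0]
    - [0,0,0]
  dr:
    - [0,0,0.005]
    - [0,0,0]
    - [0,0,0]
    - [0,0,0]
    - [0,0,0]
    - [0,0,0]
    - [0,0,0]
    - [0,0,0]
    - [0,0,0]
    - [0,0,0]
  jaw: [75,75,75,75,75,75,75,75,75,75]

```text
time_s: 11.3
eef_pos: [0.4325, 0.054, 0.3208]
orientation: [0.002, 0.845, -0.535, -0.015]
contact_force: [0.4, 0.1, -0.6]
finger_gap: 0.0689
```

```bash
python3 look.py w4 oil_mid;python3 go.py 438 47 60 -64.5
```

```text
cam [494.  83. 299.]
oil_mid pt 0.86 [202.9 299. ] [435.7  44.4  36. ]
oil_mid pt 0.7 [264.  264.4] [371.8  47.1  36. ]
oil_mid mask 0.91 [263.4 269.4] 1826 [374.4  43.3  36. ]
oil_mid mask 0.6 [198.8 298.7] 1677 [438.8  46.1  36. ]
t 11.45 grasp [433.3  52.4 150.5] gap 68.6 F [-0.1  0.2 -1. ] n 2 dr [ 0.018  0.023 -0.006] total tool [ 9.  -3.6 90.2]
[[4, -2, 45], [4, -1, 45]]
[[0.009, 0.012, -0.003], [0.009, 0.012, -0.003]]
```

>>> send_rows:
  translation:
    - [8,-4,15]
    - [0,0,0]
  dr:
    - [0.018,0.023,-0.006]
    - [0,0,0]
  jaw: [75,75]

```text
time_s: 11.7
eef_pos: [0.4405, 0.045, 0.3057]
orientation: [0.0, 0.845, -0.535, -0.0]
contact_force: [-0.5, -0.7, -0.1]
finger_gap: 0.0693
```

```bash
python3 go.py 438 46.5 32 -64.5 30
```

```text
t 11.7 grasp [440.5  45.  134.7] gap 69.3 F [-0.5 -0.7 -0.1] n 4 dr [ 0.    -0.    -0.002] total tool [ -2.4   1.6 102.7]
[[-1, 0, 26], [-1, 0, 26], [-1, 0, 26], [-1, 0, 26]]
([0.0, -0.0, -0.001], 'x', 4)
```

>>> send_rows:
  translation:
    - [-2,2,15]
    - [0,0,28]
    - [0,0,28]
    - [0,0,20]
    - [0,0,10]
    - [0,0,0]
    - [0,0,0]
    - [0,0,0]
    - [0,0,0]
    - [0,0,0]
  dr:
    - [0,0,0]
    - [0,0,0]
    - [0,0,0]
    - [0,0,0]
    - [0,0,0]
    - [0,0,0]
    - [0,0,0]
    - [0,0,0]
    - [0,0,0]
    - [0,0,0]
  jaw: [75,75,75,75,75,75,28,28,28,28]

```text
time_s: 12.95
eef_pos: [0.4381, 0.0446, 0.2028]
orientation: [-0.001, 0.844, -0.536, 0.001]
contact_force: [0.4, 1.1, -1.1]
finger_gap: 0.0339
```

```bash
python3 go.py 438 46.5 32 -64.5 30
```

```text
t 12.95 grasp [438.1  44.6  31.8] gap 33.9 F [ 0.4  1.1 -1.1] n 1 dr [-0.002 -0.001 -0.006] total tool [-1.8 -0.8 -0.2]
[[-2, -1, 0]]
[[-0.002, -0.001, -0.006]]
```

>>> send_rows:
  translation:
    - [0,0,-10]
    - [0,0,-30]
    - [0,0,-40]
    - [20,3,-10]
    - [43,6,0]
    - [45,7,0]
    - [45,7,0]
    - [45,6,0]
    - [45,7,0]
    - [45,6,0]
    - [36,5,0]
    - [12,2,0]
  dr:
    - [0,0,0]
    - [0,0,0]
    - [0,0,0]
    - [0,0,0]
    - [0,0,0]
    - [0,0,0]
    - [0,0,0]
    - [0,0,0]
    - [0,0,0]
    - [0,0,0]
    - [0,0,0]
    - [0,0,0]
  jaw: [28,28,28,28,28,28,28,28,28,28,28,28]

```text
time_s: 14.45
eef_pos: [0.5389, -0.2894, 0.3041]
orientation: [-0.001, 0.845, -0.535, 0.004]
contact_force: [-0.3, 0.6, -1.0]
finger_gap: 0.0335
```

>>> send_rows:
  translation:
    - [0,0,0]
  dr:
    - [0,0,0]
  jaw: [28]

```text
time_s: 14.58
eef_pos: [0.5388, -0.2895, 0.3042]
orientation: [-0.001, 0.845, -0.535, 0.004]
contact_force: [-0.1, 0.4, -0.7]
finger_gap: 0.0333
```

```bash
python3 go.py 542 -287 46 -64.5 30
```

```text
t 14.57 grasp [ 538.8 -289.5  133.2] gap 33.3 F [-0.1  0.4 -0.7] n 3 dr [-0.006 -0.005 -0.004] total tool [-1.3 -3.4 87.2]
[[0, -1, 29], [0, -1, 29], [0, -1, 29]]
([-0.002, -0.002, -0.001], 'x', 3)
```

>>> send_rows:
  translation:
    - [-1,-3,20]
    - [0,0,30]
    - [0,0,25]
    - [0,0,12]
    - [0,0,0]
  dr:
    - [-0.006,-0.005,-0.004]
    - [0,0,0]
    - [0,0,0]
    - [0,0,0]
    - [0,0,0]
  jaw: [28,28,28,28,28]

```text
time_s: 15.2
eef_pos: [0.5405, -0.2802, 0.2108]
orientation: [-0.0, 0.848, -0.531, -0.003]
contact_force: [1.8, -1.7, -1.7]
finger_gap: 0.0335
```

```bash
python3 go.py 542 -287 36 -64.5 30
```

```text
t 15.2 grasp [ 540.5 -280.2   39.8] gap 33.5 F [ 1.8 -1.7 -1.7] n 1 dr [0.002 0.005 0.007] total tool [6.8 1.6 3.8]
[[7, 2, 4]]
[[0.002, 0.005, 0.007]]
```

>>> send_rows:
  translation:
    - [7,2,0]
    - [0,0,0]
  dr:
    - [0,0.005,0.007]
    - [0,0,0]
  jaw: [28,28]

```text
time_s: 15.45
eef_pos: [0.5424, -0.2876, 0.2123]
orientation: [0.001, 0.846, -0.534, 0.0]
contact_force: [-0.2, -0.0, -0.1]
finger_gap: 0.0335
```

```bash
python3 go.py 542 -287 36 -64.5 30
```

```text
t 15.45 grasp [ 542.4 -287.6   41.3] gap 33.5 F [-0.2 -0.  -0.1] n 1 dr [ 0.001 -0.002  0.   ] total tool [-0.7  0.1  5.3]
[[-1, 0, 5]]
[[0.001, -0.002, 0.0]]
```

>>> send_rows:
  translation:
    - [-1,0,3]
    - [0,0,3]
    - [0,0,0]
  dr:
    - [0,0,0]
    - [0,0,0]
    - [0,0,0]
  jaw: [28,28,28]

```text
time_s: 15.82
eef_pos: [0.5422, -0.287, 0.2072]
orientation: [0.001, 0.846, -0.534, 0.001]
contact_force: [-0.3, -0.0, -1.3]
finger_gap: 0.0338
```

```bash
python3 go.py 542 -287 36 -64.5 30
```

```text
t 15.82 grasp [ 542.2 -287.    36.2] gap 33.8 F [-0.3 -0.  -1.3] n 1 dr [ 0.    -0.003 -0.   ] total tool [-0.1  0.2  0.2]
[[0, 0, 0]]
[[0.0, -0.003, -0.0]]
```

>>> send_rows:
  translation:
    - [0,0,1]
    - [0,0,0]
    - [0,0,0]
    - [0,0,0]
    - [0,0,0]
    - [0,0,0]
  dr:
    - [0,0,0]
    - [0,0,0]
    - [0,0,0]
    - [0,0,0]
    - [0,0,0]
    - [0,0,0]
  jaw: [28,28,38,44,52,55]

```text
time_s: 16.58
eef_pos: [0.5426, -0.2872, 0.207]
orientation: [0.001, 0.846, -0.534, 0.002]
contact_force: [0.4, -0.2, 0.5]
finger_gap: 0.0504
```

>>> send_rows:
  translation:
    - [0,0,-20]
    - [0,0,-40]
    - [0,0,-45]
    - [0,0,0]
  dr:
    - [0,0,0]
    - [0,0,0]
    - [0,0,0]
    - [0,0,0]
  jaw: [55,55,70,75]

```text
time_s: 17.08
eef_pos: [0.5427, -0.2871, 0.3195]
orientation: [0.001, 0.846, -0.534, 0.003]
contact_force: [-0.6, 0.1, -0.6]
finger_gap: 0.0682
```

```bash
python3 go.py 537 -60 160 -97.6; python3 look.py w5 oil_mid obj_white_mid
```

```text
t 17.07 grasp [ 542.7 -287.1  148.5] gap 68.2 F [-0.6  0.1 -0.6] n 5 dr [-0.004 -0.006  0.577] total tool [-207.3  -92.6  -12.8]
[[-41, -19, -3], [-43, -14, -3], [-45, -9, -2], [-45, -3, -2], [-45, 2, -2]]
([-0.001, -0.001, 0.115], 'x', 5)
cam [ 605. -258.  299.]
oil_mid pt 0.71 [212.5 277.3] [ 540.  -289.3   36. ]
oil_mid mask 0.89 [209.3 278. ] 1719 [ 542.7 -288.6   36. ]
obj_white_mid pt 0.71 [281.3 281.3] [ 480.5 -321.6   30. ]
obj_white_mid mask 0.84 [278.7 280.5] 1152 [ 482.6 -319.8   30. ]
```

View pics/w5.png

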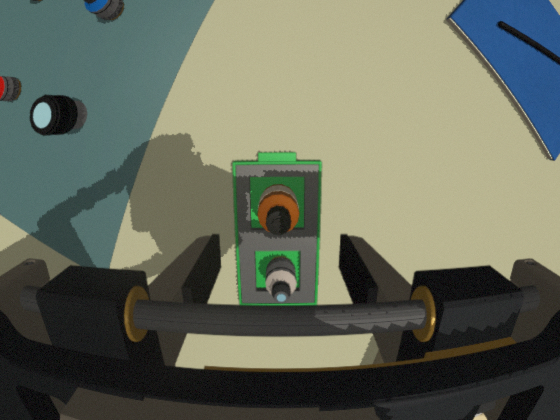

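Oil (278,210) and white (281,279) both stand in the green tray. Next is the eyepiece.

>>> send_rows:
  translation:
    - [-30,-14,-3]
    - [-43,-15,-3]
    - [-45,-11,-2]
    - [-45,-5,-2]
    - [-35,0,0]
    - [-9,2,0]
    - [0,0,0]
  dr:
    - [0,0,0.1]
    - [0,0,0.115]
    - [0,0,0.115]
    - [0,0,0.115]
    - [0,0,0.1]
    - [0,0,0.03]
    - [0,0,0]
  jaw: [80,80,80,80,80,80,80]

```text
time_s: 18.2
eef_pos: [0.5378, -0.064, 0.3127]
orientation: [-0.005, -0.652, 0.758, 0.012]
contact_force: [-1.1, -0.3, 0.2]
finger_gap: 0.0737
```

```bash
python3 look.py w6 eyepiece_mid obj_blue_mid; python3 go.py 537 -60 42 -97.6 30
```

```text
cam [605. -75. 290.]
eyepiece_mid pt 0.8 [205.  275.5] [534.8 -59.   29. ]
eyepiece_mid pt 0.51 [224.7 158.9] [532.3  47.   29. ]
eyepiece_mid pt 0.17 [185.4 501.1] [ 522.1 -277.6   29. ]
eyepiece_mid mask 0.97 [208.  275.4] 2179 [532.2 -58.5  29. ]
obj_blue_mid pt 0.79 [ 67.1 245.9] [650.2 -53.2  30. ]
obj_blue_mid mask 0.79 [ 66.9 244.2] 1066 [650.6 -51.9  30. ]
t 18.45 grasp [538.3 -65.6 142.8] gap 73.4 F [-0.3 -1.1  0.3] n 4 dr [ 0.022  0.007 -0.021] total tool [-4.600e+00 -1.000e-01  1.009e+02]
[[-1, 0, 25], [-1, 0, 25], [-1, 0, 25], [-1, 0, 25]]
([0.005, 0.002, -0.005], 'x', 4)
```

>>> send_rows:
  translation:
    - [-6,3,15]
    - [0,0,0]
    - [0,0,28]
    - [0,0,20]
  dr:
    - [0.022,0.007,-0.021]
    - [0,0,0]
    - [0,0,0]
    - [0,0,0]
  jaw: [80,80,80,80]

```text
time_s: 18.95
eef_pos: [0.5379, -0.062, 0.253]
orientation: [0.002, -0.658, 0.753, -0.003]
contact_force: [-0.2, -0.3, -0.0]
finger_gap: 0.0735
```

```bash
python3 go.py 535.5 -59 42 -97.6 30
```

```text
t 18.95 grasp [537.9 -62.   82. ] gap 73.5 F [-0.2 -0.3 -0. ] n 2 dr [-0.007 -0.001 -0.002] total tool [-2.7  3.  40. ]
[[-1, 2, 20], [-1, 1, 20]]
[[-0.003, -0.001, -0.001], [-0.003, -0.001, -0.001]]
```

>>> send_rows:
  translation:
    - [-3,3,10]
    - [0,0,16]
    - [0,0,12]
    - [0,0,0]
    - [0,0,0]
    - [0,0,0]
    - [0,0,0]
    - [0,0,0]
  dr:
    - [-0.007,0,0]
    - [0,0,0]
    - [0,0,0]
    - [0,0,0]
    - [0,0,0]
    - [0,0,0]
    - [0,0,0]
    - [0,0,0]
  jaw: [80,80,80,80,35,35,35,35]

```text
time_s: 19.95
eef_pos: [0.5365, -0.0597, 0.2151]
orientation: [-0.0, -0.657, 0.754, -0.001]
contact_force: [-0.3, 0.0, -1.1]
finger_gap: 0.0374
```

```bash
python3 go.py 612.5 288 130 -97.6 50
```

```text
t 19.95 grasp [536.5 -59.7  44.1] gap 37.4 F [-0.3  0.  -1.1] n 8 dr [-0.002 -0.002 -0.004] total tool [-354.7  -28.1  -86.5]
[[-44, -4, -11], [-44, -4, -11], [-44, -4, -11], [-44, -4, -11], [-44, -4, -11], [-44, -4, -11], [-44, -4, -11], [-44, -4, -11]]
([-0.0, -0.0, -0.0], 'x', 8)
```

>>> send_rows:
  translation:
    - [0,0,-10]
    - [0,0,-30]
    - [0,0,-40]
    - [-20,-2,-8]
    - [-45,-4,0]
    - [-45,-4,0]
    - [-45,-4,0]
    - [-45,-4,0]
    - [-45,-4,0]
    - [-45,-3,0]
    - [-40,-3,0]
    - [-16,0,0]
  dr:
    - [0,0,0]
    - [0,0,0]
    - [0,0,0]
    - [0,0,0]
    - [0,0,0]
    - [0,0,0]
    - [0,0,0]
    - [0,0,0]
    - [0,0,0]
    - [0,0,0]
    - [0,0,0]
    - [0,0,0]
  jaw: [35,35,35,35,35,35,35,35,35,35,35,35]

```text
time_s: 21.45
eef_pos: [0.6142, 0.2885, 0.3143]
orientation: [0.003, -0.656, 0.755, -0.004]
contact_force: [-0.4, -0.2, -1.0]
finger_gap: 0.0375
```

>>> send_rows:
  translation:
    - [0,0,0]
    - [0,0,0]
  dr:
    - [0,0,0]
    - [0,0,0]
  jaw: [35,35]

```text
time_s: 21.7
eef_pos: [0.6141, 0.2878, 0.3145]
orientation: [0.002, -0.656, 0.755, -0.005]
contact_force: [-0.9, 0.1, -1.2]
finger_gap: 0.0377
```

```bash
python3 look.py w7 tray_orange; python3 go.py 612.5 288 100 -97.6 50
```

```text
cam [682. 277. 295.]
tray_orange mask 0.57 [235.9 280.5] 7928 [582.2 289.3   0. ]
t 21.85 grasp [614.2 287.7 143.5] gap 37.5 F [ 0.2 -0.1 -0.7] n 1 dr [-0.01  -0.002 -0.008] total tool [-0.2  2.2 43.5]
[[0, 2, 44]]
[[-0.01, -0.002, -0.008]]
```

View pics/w7.png

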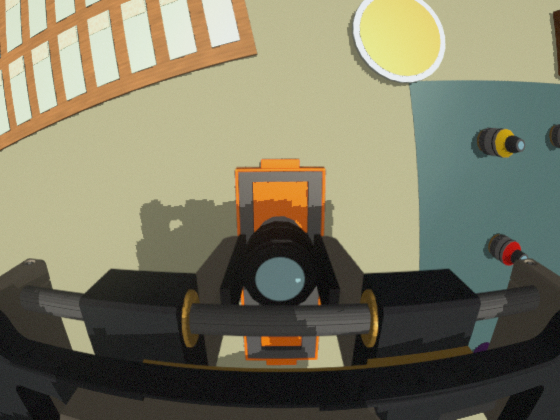

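The eyepiece is held at (280,278) over the large orange pocket, whose far edge shows at row 181, columns 253 to 309. I'll check that edge.

```bash
python3 pk.py 181,253 181,309 168,236 168,325|head -4
```

```text
181,253 [640.2 305.8  12. ]
181,309 [633.3 256.9  12. ]
168,236 [653.9 318.9  12. ]
168,325 [642.9 241.4  12. ]
```

>>> send_rows:
  translation:
    - [0,2,10]
    - [0,0,30]
    - [0,0,30]
    - [0,0,12]
    - [0,0,0]
  dr:
    - [-0.01,0,-0.008]
    - [0,0,0]
    - [0,0,0]
    - [0,0,0]
    - [0,0,0]
  jaw: [35,35,35,35,35]

```text
time_s: 22.52
eef_pos: [0.612, 0.286, 0.229]
orientation: [-0.002, -0.658, 0.753, -0.0]
contact_force: [-0.2, -0.1, -1.4]
finger_gap: 0.0375
```

```bash
python3 go.py 612.5 288 48 -97.6 50
```

```text
t 22.52 grasp [612. 286.  58.] gap 37.5 F [-0.2 -0.1 -1.4] n 1 dr [ 0.002 -0.003 -0.001] total tool [-2.1 -0.3 10. ]
[[-2, 0, 10]]
[[0.002, -0.003, -0.001]]
```

>>> send_rows:
  translation:
    - [0,0,5]
    - [0,0,4]
    - [0,0,1]
    - [0,0,0]
  dr:
    - [0,0,0]
    - [0,0,0]
    - [0,0,0]
    - [0,0,0]
  jaw: [35,35,35,35]

```text
time_s: 23.02
eef_pos: [0.6132, 0.2863, 0.2218]
orientation: [0.001, -0.659, 0.753, -0.001]
contact_force: [0.1, -0.5, -1.4]
finger_gap: 0.0376
```

```bash
python3 go.py 612 286 48 -97.6 50
```

```text
t 23.02 grasp [613.2 286.3  50.8] gap 37.6 F [ 0.1 -0.5 -1.4] n 1 dr [-0.003 -0.001 -0.   ] total tool [0.5 1.1 2.7]
[[0, 1, 3]]
[[-0.003, -0.001, -0.0]]
```

>>> send_rows:
  translation:
    - [0,1,3]
    - [0,0,1]
    - [0,0,0]
  dr:
    - [0,0,0]
    - [0,0,0]
    - [0,0,0]
  jaw: [35,35,35]

```text
time_s: 23.4
eef_pos: [0.6125, 0.2866, 0.2191]
orientation: [0.001, -0.659, 0.753, -0.002]
contact_force: [0.1, -0.6, -0.9]
finger_gap: 0.0372
```

```bash
python3 go.py 612 286 48 -97.6 50
```

```text
t 23.4 grasp [612.5 286.6  48.1] gap 37.2 F [ 0.1 -0.6 -0.9] n 1 dr [-0.004 -0.    -0.   ] total tool [0.7 0.5 0.1]
[[1, 0, 0]]
[[-0.004, -0.0, -0.0]]
```

>>> send_rows:
  translation:
    - [0,0,1]
    - [0,0,0]
    - [0,0,0]
    - [0,0,0]
    - [0,0,0]
    - [0,0,0]
  dr:
    - [0,0,0]
    - [0,0,0]
    - [0,0,0]
    - [0,0,0]
    - [0,0,0]
    - [0,0,0]
  jaw: [35,35,43,50,58,62]

```text
time_s: 24.15
eef_pos: [0.6125, 0.2866, 0.218]
orientation: [0.001, -0.659, 0.752, -0.002]
contact_force: [0.7, -0.4, 0.4]
finger_gap: 0.0569
```

>>> send_rows:
  translation:
    - [0,0,-20]
    - [0,0,-40]
    - [0,0,-40]
    - [0,0,0]
  dr:
    - [0,0,0]
    - [0,0,0]
    - [0,0,0]
    - [0,0,0]
  jaw: [62,62,70,70]

```text
time_s: 24.65
eef_pos: [0.6125, 0.2868, 0.3254]
orientation: [0.003, -0.659, 0.752, -0.002]
contact_force: [0.6, -0.3, -0.2]
finger_gap: 0.064
```

```bash
python3 look.py w8 eyepiece_mid obj_yellow_mid; python3 go.py 650 66 150 -97.6 45
```

```text
cam [681. 277. 305.]
eyepiece_mid pt 0.67 [209.  277.5] [611.1 288.1  29. ]
eyepiece_mid mask 0.9 [212.1 279.6] 2024 [608.1 286.6  29. ]
obj_yellow_mid pt 0.89 [136.8 496.8] [655.   63.3  29. ]
obj_yellow_mid mask 0.92 [140.5 494. ] 996 [651.5  67.3  29. ]
obj_yellow_mid mask 0.74 [ 40.  555.1] 554 [763.4 -47.4  29. ]
t 24.9 grasp [610.6 286.2 146.3] gap 64.2 F [ 0.2  0.3 -0. ] n 5 dr [ 0.005 -0.004 -0.   ] total tool [213.1 -68.3  -3.2]
[[43, -14, -1], [43, -14, -1], [43, -14, -1], [43, -14, -1], [43, -14, -1]]
([0.001, -0.001, -0.0], 'x', 5)
```

View pics/w8.png

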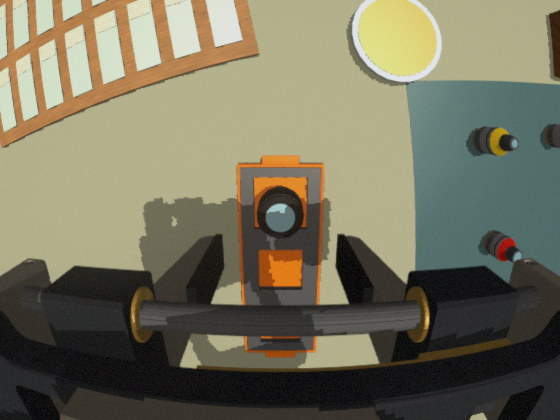

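The eyepiece stands in the large orange pocket at (280,212), so I go on to yellow.

>>> send_rows:
  translation:
    - [30,-10,-1]
    - [45,-15,-1]
    - [45,-15,-1]
    - [45,-15,-1]
    - [38,-12,0]
    - [10,-2,0]
    - [0,0,0]
    - [0,0,0]
  dr:
    - [0,0,0]
    - [0,0,0]
    - [0,0,0]
    - [0,0,0]
    - [0,0,0]
    - [0,0,0]
    - [0,0,0]
    - [0,0,0]
  jaw: [70,70,70,70,70,70,70,70]

```text
time_s: 25.9
eef_pos: [0.6485, 0.0619, 0.3096]
orientation: [-0.01, -0.66, 0.751, 0.007]
contact_force: [0.1, 0.2, -0.0]
finger_gap: 0.0643
```

```bash
python3 look.py w9 obj_yellow_mid; python3 go.py 651 66 32 -97.6 30
```

```text
cam [716.  52. 287.]
obj_yellow_mid mask 0.92 [197.1 273.5] 1131 [652.5  63.6  29. ]
obj_yellow_mid mask 0.52 [259.   66.5] 1057 [617.  284.3  29. ]
t 26.05 grasp [648.6  61.9 139.1] gap 64.1 F [ 0.2  0.3 -0. ] n 4 dr [ 0.024 -0.006  0.003] total tool [ -5.   -4.3 107. ]
[[-1, -1, 27], [-1, -1, 27], [-1, -1, 27], [-1, -1, 27]]
([0.006, -0.001, 0.001], 'x', 4)
```

>>> send_rows:
  translation:
    - [-4,-4,20]
    - [0,0,0]
    - [0,0,25]
    - [0,0,25]
  dr:
    - [0.024,-0.006,0.003]
    - [0,0,0]
    - [0,0,0]
    - [0,0,0]
  jaw: [70,70,70,70]

```text
time_s: 26.55
eef_pos: [0.6543, 0.068, 0.2438]
orientation: [0.003, -0.66, 0.751, -0.003]
contact_force: [-0.8, 0.2, 0.2]
finger_gap: 0.0645
```

```bash
python3 go.py 651.5 65 32 -97.6 30
```

```text
t 26.55 grasp [654.3  68.   72.8] gap 64.5 F [-0.8  0.2  0.2] n 2 dr [-0.008  0.     0.004] total tool [ 3.3  2.7 40.8]
[[2, 1, 20], [2, 1, 20]]
[[-0.004, 0.0, 0.002], [-0.004, 0.0, 0.002]]
```

>>> send_rows:
  translation:
    - [3,3,8]
    - [0,0,18]
    - [0,0,12]
    - [0,0,2]
    - [0,0,0]
    - [0,0,0]
    - [0,0,0]
    - [0,0,0]
    - [0,0,0]
  dr:
    - [-0.008,0,0.004]
    - [0,0,0]
    - [0,0,0]
    - [0,0,0]
    - [0,0,0]
    - [0,0,0]
    - [0,0,0]
    - [0,0,0]
    - [0,0,0]
  jaw: [70,70,70,70,70,20,20,20,20]

```text
time_s: 27.68
eef_pos: [0.6518, 0.0656, 0.2048]
orientation: [0.001, -0.659, 0.752, -0.001]
contact_force: [0.0, -0.1, -0.8]
finger_gap: 0.0274
```

```bash
python3 go.py 477 304 125 -97.6 45
```

```text
t 27.68 grasp [651.8  65.6  33.8] gap 27.4 F [ 0.  -0.1 -0.8] n 7 dr [-0.003  0.     0.001] total tool [-213.4  204.3  -91.7]
[[-30, 29, -13], [-30, 29, -13], [-30, 29, -13], [-30, 29, -13], [-30, 29, -13], [-30, 29, -13], [-30, 29, -13]]
([-0.0, 0.0, 0.0], 'x', 7)
```

>>> send_rows:
  translation:
    - [0,0,-10]
    - [0,0,-30]
    - [0,0,-40]
    - [-15,15,-10]
    - [-30,29,0]
    - [-32,31,0]
    - [-32,31,0]
    - [-32,30,0]
    - [-32,30,0]
    - [-27,26,0]
    - [-11,10,0]
    - [0,0,0]
  dr:
    - [0,0,0]
    - [0,0,0]
    - [0,0,0]
    - [0,0,0]
    - [0,0,0]
    - [0,0,0]
    - [0,0,0]
    - [0,0,0]
    - [0,0,0]
    - [0,0,0]
    - [0,0,0]
    - [0,0,0]
  jaw: [20,20,20,20,20,20,20,20,20,20,20,20]

```text
time_s: 29.18
eef_pos: [0.4741, 0.3075, 0.3032]
orientation: [0.004, -0.658, 0.753, -0.002]
contact_force: [1.0, -0.0, -1.1]
finger_gap: 0.0276
```

```bash
python3 go.py 477 304 48 -97.6 30
```

```text
t 29.18 grasp [474.1 307.5 132.2] gap 27.6 F [ 1.  -0.  -1.1] n 3 dr [-0.008  0.003 -0.001] total tool [ 3.3 -2.6 84.2]
[[1, -1, 28], [1, -1, 28], [1, -1, 28]]
([-0.003, 0.001, -0.0], 'x', 3)
```

>>> send_rows:
  translation:
    - [3,-3,15]
    - [0,0,30]
    - [0,0,25]
    - [0,0,10]
    - [0,0,0]
  dr:
    - [-0.008,0.003,0]
    - [0,0,0]
    - [0,0,0]
    - [0,0,0]
    - [0,0,0]
  jaw: [20,20,20,20,20]

```text
time_s: 29.8
eef_pos: [0.481, 0.2984, 0.2185]
orientation: [-0.001, -0.656, 0.755, -0.001]
contact_force: [0.9, 0.0, -1.9]
finger_gap: 0.0272
```

```bash
python3 go.py 477 304 38 -97.6 30; python3 look.py w10 obj_yellow_mid
```

```text
t 29.8 grasp [481.  298.4  47.5] gap 27.2 F [ 0.9  0.  -1.9] n 1 dr [ 0.    -0.003 -0.008] total tool [-5.   4.8  9.5]
[[-5, 5, 9]]
[[0.0, -0.003, -0.008]]
cam [549. 288. 198.]
obj_yellow_mid pt 0.59 [260.8 281.1] [474.9 296.8  29. ]
obj_yellow_mid mask 0.81 [260.9 279.5] 3202 [474.9 297.8  29. ]
```

View pics/w10.png

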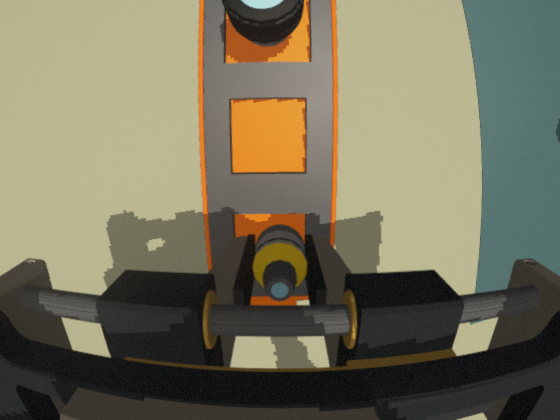

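Yellow is about 9 px right of the pocket's centre column (270), which agrees with the computed shift of [-5, 5].

```bash
python3 pk.py 98,230 98,306 173,232 173,306 213,235 213,306|head -6
```

```text
98,230 [570.1 314.1  12. ]
98,306 [563.7 271.1  12. ]
173,232 [526.6 319.7  12. ]
173,306 [520.4 276.8  12. ]
213,235 [502.4 322.1  12. ]
213,306 [496.4 279.8  12. ]
```

>>> send_rows:
  translation:
    - [-5,4,2]
    - [0,0,0]
    - [0,0,0]
  dr:
    - [0,-0.003,-0.008]
    - [0,0,0]
    - [0,0,0]
  jaw: [20,20,20]

```text
time_s: 30.38
eef_pos: [0.4784, 0.3059, 0.2203]
orientation: [0.004, -0.66, 0.752, -0.001]
contact_force: [-0.4, 0.3, -1.7]
finger_gap: 0.0273
```

```bash
python3 go.py 477 304 38 -97.6 30
```

```text
t 30.38 grasp [478.4 305.9  49.3] gap 27.3 F [-0.4  0.3 -1.7] n 1 dr [-0.006  0.004  0.002] total tool [ 2.1  1.2 11.2]
[[2, 1, 11]]
[[-0.006, 0.004, 0.002]]
```

>>> send_rows:
  translation:
    - [2,1,5]
    - [0,0,5]
    - [0,0,1]
    - [0,0,0]
  dr:
    - [-0.006,0.004,0]
    - [0,0,0]
    - [0,0,0]
    - [0,0,0]
  jaw: [20,20,20,20]

```text
time_s: 30.88
eef_pos: [0.4771, 0.3039, 0.2088]
orientation: [-0.0, -0.66, 0.752, 0.0]
contact_force: [-0.6, 0.6, 0.6]
finger_gap: 0.0277
```

```bash
python3 go.py 477 304 38 -97.6 30
```

```text
t 30.88 grasp [477.1 303.9  37.8] gap 27.7 F [-0.6  0.6  0.6] n 1 dr [ 0.001 -0.     0.002] total tool [-0.1  0.1 -0.2]
[[0, 0, 0]]
[[0.001, -0.0, 0.002]]
```

Seated: the vertical force changed sign and the height is as expected. I'll release.

>>> send_rows:
  translation:
    - [0,0,1]
    - [0,0,0]
    - [0,0,0]
    - [0,0,0]
    - [0,0,0]
    - [0,0,0]
  dr:
    - [0,0,0]
    - [0,0,0]
    - [0,0,0]
    - [0,0,0]
    - [0,0,0]
    - [0,0,0]
  jaw: [20,25,33,40,48,50]

```text
time_s: 31.62
eef_pos: [0.4778, 0.3041, 0.209]
orientation: [0.0, -0.66, 0.752, -0.0]
contact_force: [-0.7, -1.2, -0.5]
finger_gap: 0.0457
```

>>> send_rows:
  translation:
    - [0,0,-20]
    - [0,0,-40]
    - [0,0,-45]
    - [0,0,0]
  dr:
    - [0,0,0]
    - [0,0,0]
    - [0,0,0]
    - [0,0,0]
  jaw: [50,50,70,70]

```text
time_s: 32.12
eef_pos: [0.478, 0.3042, 0.3214]
orientation: [0.002, -0.66, 0.752, -0.001]
contact_force: [0.9, -0.2, 0.2]
finger_gap: 0.0632
```

```bash
python3 look.py w11 obj_yellow_mid; python3 go.py 650.5 -51 155 -97.6 45
```

```text
cam [546. 294. 301.]
obj_yellow_mid pt 0.79 [208.8 278.8] [476.6 304.5  29. ]
obj_yellow_mid mask 0.6 [208.3 280.7] 1006 [476.8 302.8  29. ]
t 32.27 grasp [476.2 303.5 144.3] gap 64.7 F [ 0.4 -0.7 -0.2] n 9 dr [ 0.006 -0.003  0.002] total tool [ 328.9 -218.8  -10.8]
[[37, -24, -1], [37, -24, -1], [37, -24, -1], [37, -24, -1], [37, -24, -1], [37, -24, -1], [36, -24, -1], [36, -24, -1], [36, -24, -1]]
([0.001, -0.0, 0.0], 'x', 9)
```

>>> send_rows:
  translation:
    - [20,-14,-2]
    - [36,-24,-2]
    - [37,-24,-2]
    - [37,-24,-2]
    - [37,-24,-1]
    - [37,-24,-1]
    - [37,-24,-1]
    - [37,-24,0]
    - [33,-22,0]
    - [18,-12,0]
    - [0,0,0]
    - [0,0,0]
  dr:
    - [0.006,0,0]
    - [0,0,0]
    - [0,0,0]
    - [0,0,0]
    - [0,0,0]
    - [0,0,0]
    - [0,0,0]
    - [0,0,0]
    - [0,0,0]
    - [0,0,0]
    - [0,0,0]
    - [0,0,0]
  jaw: [70,70,70,70,70,70,70,70,70,70,70,70]

```text
time_s: 33.78
eef_pos: [0.6457, -0.0598, 0.3044]
orientation: [-0.014, -0.661, 0.751, 0.013]
contact_force: [0.7, 0.1, -1.7]
finger_gap: 0.0641
```

```bash
python3 look.py w12 obj_blue_mid; python3 go.py 650.5 -51 120 -97.6 30
```

```text
cam [713. -70. 281.]
obj_blue_mid pt 0.57 [193.9 267.1] [650.9 -52.9  30. ]
obj_blue_mid mask 0.74 [191.3 265.5] 1202 [653.1 -51.9  30. ]
t 33.92 grasp [645.8 -59.7 134. ] gap 64.2 F [ 0.3 -0.4 -0.1] n 1 dr [ 0.037 -0.005  0.006] total tool [-9.3 -4.1 13.8]
[[-9, -4, 14]]
[[0.037, -0.005, 0.006]]
```

>>> send_rows:
  translation:
    - [-8,-5,10]
    - [0,0,0]
    - [0,0,10]
    - [0,0,20]
    - [0,0,20]
  dr:
    - [0.037,-0.005,0.006]
    - [0,0,0]
    - [0,0,0]
    - [0,0,0]
    - [0,0,0]
  jaw: [70,70,70,70,70]

```text
time_s: 34.55
eef_pos: [0.6516, -0.0503, 0.2448]
orientation: [0.001, -0.66, 0.751, -0.002]
contact_force: [-0.3, -0.5, -0.0]
finger_gap: 0.0643
```

```bash
python3 go.py 651.5 -52 32 -97.6 30
```

```text
t 34.55 grasp [651.6 -50.3  73.8] gap 64.3 F [-0.3 -0.5 -0. ] n 2 dr [-0.004 -0.001  0.003] total tool [ 1.6  0.1 41.8]
[[1, 0, 21], [1, 0, 21]]
[[-0.002, -0.001, 0.002], [-0.002, -0.001, 0.002]]
```

>>> send_rows:
  translation:
    - [1,0,9]
    - [0,0,18]
    - [0,0,12]
    - [0,0,2]
    - [0,0,0]
    - [0,0,0]
    - [0,0,0]
    - [0,0,0]
    - [0,0,0]
  dr:
    - [-0.004,0,0.003]
    - [0,0,0]
    - [0,0,0]
    - [0,0,0]
    - [0,0,0]
    - [0,0,0]
    - [0,0,0]
    - [0,0,0]
    - [0,0,0]
  jaw: [70,70,70,70,70,20,20,20,20]

```text
time_s: 35.67
eef_pos: [0.6511, -0.0517, 0.1994]
orientation: [-0.001, -0.658, 0.753, 0.0]
contact_force: [0.3, -0.4, -1.5]
finger_gap: 0.0275
```

```bash
python3 go.py 545 295 125 -97.6 45
```

```text
t 35.67 grasp [651.1 -51.7  28.4] gap 27.5 F [ 0.3 -0.4 -1.5] n 9 dr [ 0.002 -0.001 -0.001] total tool [-329.4  151.4  -96.5]
[[-37, 17, -11], [-37, 17, -11], [-37, 17, -11], [-37, 17, -11], [-37, 17, -11], [-37, 17, -11], [-37, 17, -11], [-37, 17, -11], [-37, 17, -11]]
([0.0, -0.0, -0.0], 'x', 9)
```

The grasp is 4 mm low, which would leave the fingertips level with the tray rim. I'll regrip higher.

>>> send_rows:
  translation:
    - [0,0,0]
    - [0,0,0]
    - [0,0,-4]
    - [0,0,0]
    - [0,0,0]
    - [0,0,0]
    - [0,0,0]
  dr:
    - [0,0,0]
    - [0,0,0]
    - [0,0,0]
    - [0,0,0]
    - [0,0,0]
    - [0,0,0]
    - [0,0,0]
  jaw: [36,42,42,42,20,20,20]

```text
time_s: 36.55
eef_pos: [0.6512, -0.0517, 0.204]
orientation: [-0.001, -0.658, 0.753, 0.0]
contact_force: [-0.2, 0.9, -0.5]
finger_gap: 0.0272
```

```bash
python3 go.py 545 295 125 -97.6 45|head -1
```

```text
t 36.55 grasp [651.2 -51.7  33. ] gap 27.2 F [-0.2  0.9 -0.5] n 9 dr [ 0.002 -0.001 -0.001] total tool [-329.5  151.4  -92.1]
```

>>> send_rows:
  translation:
    - [0,0,-10]
    - [0,0,-30]
    - [0,0,-40]
    - [-18,8,-14]
    - [-38,17,0]
    - [-44,20,0]
    - [-44,21,0]
    - [-44,20,0]
    - [-44,21,0]
    - [-44,20,0]
    - [-36,16,0]
    - [-14,7,0]
  dr:
    - [0,0,0]
    - [0,0,0]
    - [0,0,0]
    - [0,0,0]
    - [0,0,0]
    - [0,0,0]
    - [0,0,0]
    - [0,0,0]
    - [0,0,0]
    - [0,0,0]
    - [0,0,0]
    - [0,0,0]
  jaw: [20,20,20,20,20,20,20,20,20,20,20,20]

```text
time_s: 38.05
eef_pos: [0.5342, 0.3086, 0.2965]
orientation: [-0.005, -0.659, 0.752, 0.005]
contact_force: [0.4, -0.5, -2.0]
finger_gap: 0.0275
```

>>> send_rows:
  translation:
    - [0,0,0]
    - [0,0,0]
  dr:
    - [0,0,0]
    - [0,0,0]
  jaw: [20,20]

```text
time_s: 38.3
eef_pos: [0.5334, 0.3086, 0.2955]
orientation: [-0.006, -0.66, 0.752, 0.005]
contact_force: [0.5, 1.1, 0.2]
finger_gap: 0.0275
```

```bash
python3 go.py 545 295 47 -97.6 30
```

```text
t 38.3 grasp [533.4 308.6 124.5] gap 27.5 F [0.5 1.1 0.2] n 3 dr [ 0.016 -0.002  0.002] total tool [ 11.8 -14.5  77.3]
[[4, -5, 26], [4, -5, 26], [4, -5, 26]]
([0.005, -0.001, 0.001], 'x', 3)
```

>>> send_rows:
  translation:
    - [11,-12,4]
    - [0,0,0]
    - [0,0,0]
  dr:
    - [0.016,-0.002,0.002]
    - [0,0,0]
    - [0,0,0]
  jaw: [20,20,20]

```text
time_s: 38.67
eef_pos: [0.546, 0.2921, 0.2909]
orientation: [0.0, -0.657, 0.754, -0.001]
contact_force: [-0.7, -0.1, -0.2]
finger_gap: 0.0277
```

```bash
python3 go.py 545 295 47 -97.6 30
```

```text
t 38.67 grasp [546.  292.1 119.9] gap 27.7 F [-0.7 -0.1 -0.2] n 3 dr [-0.002 -0.001 -0.004] total tool [-2.7  1.5 72.9]
[[-1, 0, 24], [-1, 0, 24], [-1, 0, 24]]
([-0.001, -0.0, -0.001], 'x', 3)
```

>>> send_rows:
  translation:
    - [-3,1,10]
    - [0,0,25]
    - [0,0,22]
    - [0,0,10]
    - [0,0,0]
  dr:
    - [0,0,-0.004]
    - [0,0,0]
    - [0,0,0]
    - [0,0,0]
    - [0,0,0]
  jaw: [20,20,20,20,20]

```text
time_s: 39.3
eef_pos: [0.5452, 0.2958, 0.2206]
orientation: [0.0, -0.659, 0.752, -0.0]
contact_force: [-0.6, 0.2, -1.5]
finger_gap: 0.0274
```

```bash
python3 go.py 545 295 37 -97.6 30
```

```text
t 39.3 grasp [545.2 295.8  49.6] gap 27.4 F [-0.6  0.2 -1.5] n 1 dr [-0.001 -0.     0.   ] total tool [ 0.8  0.1 12.6]
[[1, 0, 13]]
[[-0.001, -0.0, 0.0]]
```

>>> send_rows:
  translation:
    - [1,0,5]
    - [0,0,4]
    - [0,0,2]
    - [0,0,1]
    - [0,0,0]
  dr:
    - [0,0,0]
    - [0,0,0]
    - [0,0,0]
    - [0,0,0]
    - [0,0,0]
  jaw: [20,20,20,20,20]

```text
time_s: 39.92
eef_pos: [0.5461, 0.2952, 0.2103]
orientation: [0.002, -0.659, 0.752, -0.001]
contact_force: [0.6, -0.8, -1.1]
finger_gap: 0.0275
```

```bash
python3 go.py 545 295 37 -97.6 30
```

```text
t 39.92 grasp [546.1 295.2  39.3] gap 27.5 F [ 0.6 -0.8 -1.1] n 1 dr [-0.005  0.002  0.   ] total tool [0.4 1.  2.3]
[[0, 1, 2]]
[[-0.005, 0.002, 0.0]]
```

>>> send_rows:
  translation:
    - [0,1,3]
    - [0,0,1]
    - [0,0,0]
  dr:
    - [-0.005,0,0]
    - [0,0,0]
    - [0,0,0]
  jaw: [20,20,20]

```text
time_s: 40.3
eef_pos: [0.5458, 0.2955, 0.2082]
orientation: [0.001, -0.659, 0.752, 0.0]
contact_force: [-0.2, -0.3, -1.5]
finger_gap: 0.0272
```

```bash
python3 go.py 545 295 37 -97.6 30
```

```text
t 40.3 grasp [545.8 295.5  37.2] gap 27.2 F [-0.2 -0.3 -1.5] n 1 dr [-0.002  0.002  0.001] total tool [0.6 0.7 0.2]
[[1, 1, 0]]
[[-0.002, 0.002, 0.001]]
```

>>> send_rows:
  translation:
    - [0,0,1]
    - [0,0,0]
    - [0,0,0]
    - [0,0,0]
    - [0,0,0]
    - [0,0,0]
  dr:
    - [0,0,0]
    - [0,0,0]
    - [0,0,0]
    - [0,0,0]
    - [0,0,0]
    - [0,0,0]
  jaw: [20,25,33,40,48,50]

```text
time_s: 41.05
eef_pos: [0.546, 0.2956, 0.2075]
orientation: [0.002, -0.659, 0.752, 0.0]
contact_force: [-0.0, 0.4, -1.0]
finger_gap: 0.0459
```

>>> send_rows:
  translation:
    - [0,0,-20]
    - [0,0,-40]
    - [0,0,-50]
    - [0,0,-30]
    - [0,0,0]
    - [0,0,0]
  dr:
    - [0,0,0]
    - [0,0,0]
    - [0,0,0]
    - [0,0,0]
    - [0,0,0]
    - [0,0,0]
  jaw: [50,50,60,60,60,60]

```text
time_s: 41.8
eef_pos: [0.5454, 0.2953, 0.3567]
orientation: [0.003, -0.659, 0.752, -0.001]
contact_force: [0.1, -0.2, -0.0]
finger_gap: 0.0553
```

```bash
python3 look.py w13 obj_blue_mid obj_yellow_mid eyepiece_mid
python3 - <<'E'
from h import *
im=optics.get_image("side"); cv2.imwrite("pics/side1.png",im["pixels"])
for n,z in H.items():
    if n[:4] in("tray",): continue
    for d in optics.cut_out(n,"side")[:2]:
        ys,xs=np.nonzero(d["region"]); l=[ys.mean(),xs.mean()]
        print(n,round(d["score"],2),np.round(at_z(im,l,z+(.004 if n[:3] not in("sli","pet") and "red" not in n else 0))[:2]*1000,1))
cv2.imwrite("pics/fin.png",cv2.resize(im["pixels"][120:420,150:430],None,fx=2,fy=2))
E
```

```text
cam [614. 285. 336.]
obj_blue_mid pt 0.65 [199.2 283.1] [544.9 292.1  30. ]
obj_blue_mid mask 0.97 [197.  280.3] 818 [547.4 294.5  30. ]
obj_blue_mid mask 0.56 [ 15.9 546.8] 888 [736.  -63.9  30. ]
obj_yellow_mid pt 0.81 [264.2 280.7] [477.  303.4  29. ]
obj_yellow_mid mask 0.58 [263.7 281.2] 813 [477.4 302.9  29. ]
eyepiece_mid pt 0.77 [129.9 279.4] [611.2 286.9  29. ]
eyepiece_mid mask 0.91 [129.2 280.2] 1493 [611.8 286.1  29. ]
obj_yellow_mid 0.98 [477.3 307.9]
obj_blue_mid 0.92 [546.9 300.6]
eyepiece_mid 0.95 [613.  282.7]
oil_mid 0.62 [375.1  55. ]
slide_box_mid 0.6 [ 760.  -118.5]
petri_mid 0.57 [758.6 154.6]
```

View pics/w13.png

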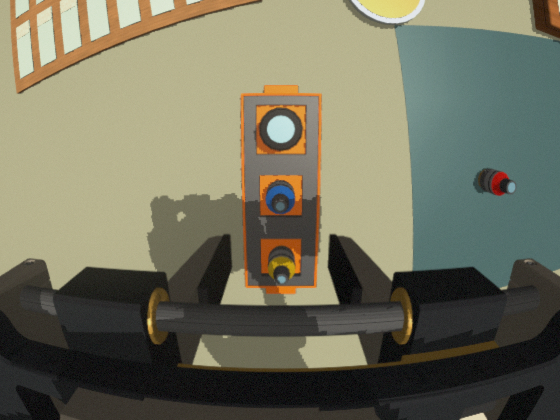

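View pics/fin.png

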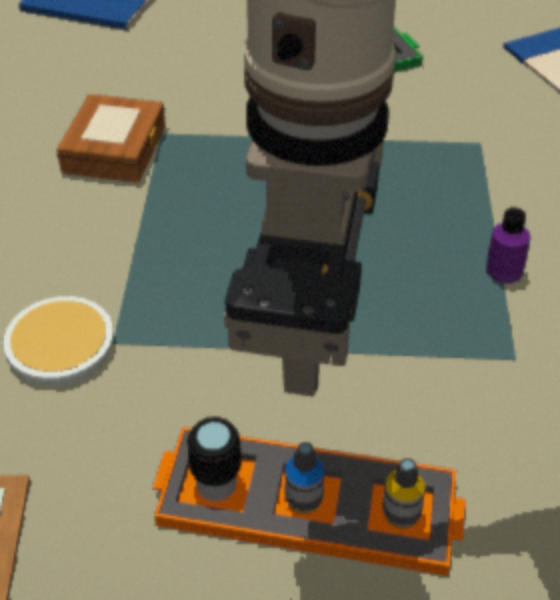

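The eyepiece, blue and yellow stand upright in the orange pockets, at (281,128), (281,197) and (281,265) in the wrist view. The side view confirms it. Red, the slide box and the Petri dish are where they were, so I'm handing in.

```bash
python3 -c "
from station import env; print(env.sign_off(), env.sense()['time_s'])"
```

```text
the job is handed in; nothing more can be done
the job is handed in; nothing more can be done
```

Both kits are made up and the job is handed in, at about 42 s of the 134 s allowed. No verdict was reported.

- **Green tray:** the oil bottle is in the large pocket and the white-collared objective in the small one. My last look at this tray was just after I put the oil bottle down. Both stood upright; the oil was within about 2 mm of its pocket's centre and the white within about 5 mm. The arm hid the tray in the final side picture, so I did not check it again, though nothing went near it afterwards.
- **Orange tray:** the eyepiece is in the large pocket, blue in the middle one and yellow in the end one. The last wrist picture put all three within about 3 mm of the pocket centres. The side camera put yellow and blue 4–5 mm and the eyepiece about 3 mm off, still inside the 11 mm limit. All three looked upright, and the gripper was about 150 mm above them.
- **Left alone:** red, the slide box, the Petri dish and the purple decoy bottle. The slide box read within 2 mm of its first position. The Petri dish read 4 mm from its first side-camera reading, which is within the networks' scatter. Red was checked by eye only: it stood upright on the mat.

**Corrected on the way:**
- The oil bottle went into its pocket about 7 mm off and lightly touched the side; I re-centred it before letting go.
- Yellow was also a few millimetres off over its pocket, and I corrected it before lowering.
- I gripped blue 4 mm too low the first time and regripped it higher on the bench.

Wrist force rarely showed the moment of contact, so I judged most set-downs by height. Each foot was within about 1 mm of the pocket floor when released.

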